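# Open the medicine bottle's push-and-turn safety cap and hold the cap ready

### The arm

A 6-joint arm with a two-finger parallel gripper is mounted at the origin on a cart in front of the work surface, level with it; the furniture and walls round the work are solid. World frame = base frame: x ahead of the robot, y to its left, z up, the work surface at z = 0. Lengths are in m, angles in degrees, forces in N, time in s.
With the tool pointing down it reaches from about 0.3 to 0.75 m from the base axis. Payload 8.5 kg.
Tool frame: the origin (TCP) lies at the very end of the fingers, on their centre line; the grasp point (between the pads) lies 19 mm behind it (env.hold_point_z is the distance from the TCP to the grasp point, in m); z points along the fingers, y is the line along which they close (so a half turn about z gives the same grasp; the last joint's range is limited). The gripper opens to 85 mm and grips with 20 to 120 N. Pads are 22 mm wide; open, the fingers measure 114 mm over their backs; the gripper's body (76 mm by 85 mm) begins 54 mm behind the grasp point. The pads swing forward as they close: fully open they stand 13 mm farther back than shut.
Start: joints at [59.914, 21.807, 74.336, -0, 83.858, -12.336], TCP at [0.168, 0.524, 0.231] pointing down, gripper open.
Joint ranges: [-178.18, 178.18], [-50.72, 133.34], [12.68, 142.11], [-81.47, 261.47], [9.98, 163.14], [-165.26, 165.26]. Speed limits (degrees/s): [136.94, 136.94, 180, 180, 180, 180].

### API

Orientations are given as a 3x3 rotation matrix whose columns are the frame's x, y, z axes.
In Python, from rig import env, optics gives the robot as it stands.
- The arm moves only by the shell command python3 -m jog 'ROWS' [OPENING] [FORCE]. ROWS is JSON, a list of rows, each an object with "linear": the shift along the tool's x, y, z in units of 40 mm (1.0 is 40 mm), a list of three; "roll": the turn about the tool's z in units of 5 degrees (1.0 is 5 degrees). A call has 1 to 12 rows; each row shifts and turns the commanded pose from where the row before left it, along the tool's axes as they then stand; what a row does not reach is not made up. A row lasts 1/12 s, in which the tool goes at most 41.7 mm and 7.16 degrees, less where a joint would pass 70% of its speed; a pose out of reach is approached as far as the arm can. A call is refused whole if a number of a shift passes 1 or a number of a turn 1, either way. A call with a gripper value outside its range is refused whole. OPENING is the opening, from -1 (shut) to 1 (fully open), set as the call begins (- or left out, the last holds). The fingers move at their own pace and stop on an object; FORCE is the grip in N (left out, the last holds). Time passes only in rows, so rows that do not move let the fingers close. It gives the time, the measured TCP pose, the force, the opening and the grip force at its end, in the units of the state.
- env.observe(): the state, without advancing time (a new reading comes with each control period).
- optics.get_image(name): name is "side" or "top"; returns the picture (420x560x3 uint8, red, green, blue); there is no depth.
- optics.calibration(name): a dict with "fov_y" (degrees; the focal length in pixels is half the picture's height over the tangent of half this angle, whatever the lens; pixels are square), "cx", "cy" (the principal point, pixels), "D" ([k1, k2, p1, p2, k3] as OpenCV has them; the pictures are not rectified), "T" (4x4, takes a point from camera to world coordinates). Camera axes: x right, y down, z forward; pixel columns grow to the right and rows downward; lengths in m; the calibration is good to about 2 mm. A picture is of the moment at which its call begins. calibration takes no time and is no camera call.
- env.close_job(): hands the job in; it is judged then, once.
The state is a dict: "time_s": time; "q": joint angles; "qvel": joint speeds; "joint_efforts": joint torques, N m; "position": TCP position; "tool_rot": TCP orientation; "ft_force": force on the tool from outside, world axes, zero at the start; "wrist_torque": the same for the moment, N m; "grip_width": finger opening in m; "gripper_force": force on a finger pad.
Only numpy, scipy, OpenCV 4.12 (cv2) and the standard library are available. Lean on these libraries where they do the work, as an engineer would, in place of code of your own. Each camera call takes 0.05 s, during which the arm holds its last target. There are 200 camera calls.

### The job

Open the medicine bottle for someone with weak hands: take its wide safety cap with a light grip (squeezed hard, its thin shell cracks), push it down, and while it is down turn it anticlockwise until it is free. Then lift it straight up and finish while still holding it, level, about a hand's breadth (10 cm) above the open mouth, ready to go straight back on. Leave the bottle standing on the worktop where it is and do not disturb the other things.

Things in the scene. Friction and masses are not known exactly. Their poses are not given: they have to be found in the camera images.
- bottle: loose white plastic medicine bottle with a blank paper label, upright on the worktop, 0.18 to 0.35 kg: 66 mm across up to 60 mm height, round shoulder to 84 mm, then a neck 34 mm across. Origin: centre of its underside; z up. Only its foot's friction keeps it from turning along, enough while the cap is pushed down.
- bottle_mouth (a point): centre of the bottle's open mouth, 112 mm above its underside. Round the neck below it, hidden by the closed cap, are three bayonet notches that open downward
- cap: round white ribbed safety cap, 52 mm across, 30 mm high, 0.04 kg. Origin: centre of its lower edge, 93 mm above the worktop when closed; z up. Locked when its x lies along the bottle's x: three lugs inside sit in the bottle's notches, held up by a sprung disc. Grip it across its sides from above, 20 to 30 N a pad; the shell cracks if the force of both fingers together passes 90 N.
- cap_top (a point): centre of the cap's flat top, 123 mm above the worktop when closed. To open: push the cap down 3 to 6.5 mm (aim at 5; spring 4.5 N at first, 12 N at 5 mm, firm stop at 6.5), keep it down and turn it anticlockwise seen from above; it is free from 41 to 79 degrees (aim at 60), then a stop. Then it lifts straight off. Not pushed, or turned clockwise, it stays locked.
- beaker: loose stoneware beaker with dark bands, open, 65 mm across, 84 mm high; origin at the centre of its underside. Bystander
- tin: loose food tin, 57 mm across, 72 mm high; origin at the centre of its underside. Bystander
- cup: loose spotted espresso cup with a handle, 63 x 92 x 55 mm; origin at its underside. Bystander, farther back on the right
- spoon: loose steel teaspoon 130 x 27 x 11 mm lying behind the row; origin under its middle. Bystander. (A wall cabinet hangs 0.44 m above the worktop behind it, its front 0.57 m ahead of the robot: keep the wrist clear.)

How it is judged (in metres and radians):
On the way, in this order (a step that is already met when the one before it is completed fails the run):
1. the cap is pushed down on the bottle by 2.5 mm or more (z of cap in the frame of bottle below 0.0905 m), for 0.1 s.
2. the cap, still on the neck, has been turned 40 degrees or more against the bottle (angle between the x axis of cap and the x axis of bottle, either way round above 0.69 rad and z of cap in the frame of bottle below 0.105 m), for 0.1 s.
At the end, for the whole second after the job is handed in: The fingers hold the cap still and level (within 0.2 rad), its lower edge 60 to 160 mm above the bottle's mouth and within 30 mm of its axis, touching the bottle no more; the bottle stands upright on the worktop within 50 mm of where it was, untouched (z of cap in the frame of bottle between 0.172 and 0.272 m and horizontal distance between cap and bottle_mouth below 0.03 m and angle between cap's own z axis and vertical below 0.2 rad and linear speed of cap below 0.03 m/s and contact force between the fingers and cap above 2 N and contact force between each of cap, the fingers and bottle below 0.1 N and angle between bottle's own z axis and vertical below 0.1 rad and height (world z) of bottle below 0.006 m and distance of bottle from where it was at the start of the episode below 0.05 m and linear speed of bottle below 0.02 m/s); the arm keeps its last pose, push and grip.
It fails at once if the cap is squeezed hard: the fingers' force on it passes 90 N (contact force between the fingers and cap above 90 N).
It fails at once if the bottle is tipped by more than 0.3 rad (angle between bottle's own z axis and vertical above 0.3 rad).
It fails at once if the beaker, tin, cup or teaspoon is moved by more than 25 mm (distance of any of beaker, tin, cup, spoon from where it was at the start of the episode above 0.025 m).
It also fails if it takes over 40 s, if anything falls off the work surface, if the arm or the gripper's body presses on something with over 40 N, if the wrist force passes 120 N, or if a joint passes its speed limit or range.

## Working session

There is one attempt and no reset: what is moved stays moved. The work goes in short steps, Python scripts to look and compute and a shell command to move; the robot and the scene stay as the last step left them, time stands still between calls to the robot, and variables do not carry over. Pictures are saved under pics/ and viewed, at most 10 in all, crops included, and the job is handed in when it is done.

```bash
mkdir -p pics; ls; python3 - <<'E'
from rig import env, optics
import cv2
for n in("side","top"):
    cv2.imwrite(f"pics/{n}0.png",optics.get_image(n)[:,:,::-1]); print(optics.calibration(n))
o=env.observe(); print(o, env.hold_point_z)
E
```

```text
pics
{'fov_y': 55.308552115651594, 'cx': 277.18021612459324, 'cy': 210.17006114739758, 'D': array([-0.05644495,  0.        ,  0.        ,  0.        ,  0.        ]), 'T': array([[-0.98577888, -0.09719587,  0.13708744,  0.39337617],
       [-0.16598627,  0.43578293, -0.88461393,  0.74725177],
       [ 0.02624045, -0.89478836, -0.44571879,  0.48914792],
       [ 0.        ,  0.        ,  0.        ,  1.        ]])}
{'fov_y': 42.779536121385895, 'cx': 274.57991909954376, 'cy': 210.12234796082686, 'D': array([-0.11251356,  0.        ,  0.        ,  0.        ,  0.        ]), 'T': array([[ 0.00902594, -0.97712346,  0.21248122,  0.19972284],
       [-0.99995014, -0.00791201,  0.00609216, -0.05674105],
       [-0.00427164, -0.21252561, -0.97714616,  1.5633989 ],
       [ 0.        ,  0.        ,  0.        ,  1.        ]])}
{'time_s': 0.1, 'q': array([ 5.99137577e+01,  2.18365386e+01,  7.43804613e+01,  2.11895354e-04,
        8.38568365e+01, -1.23366122e+01]), 'qvel': array([-0.00352427,  0.03820105, -0.20519932,  0.0460473 , -0.02542031,
        0.03158014]), 'joint_efforts': array([ 5.16352389e-03, -4.49218619e+01, -2.31658727e+01, -3.72694899e-05,
        3.60727754e-03,  1.89373321e-05]), 'position': array([0.16754468, 0.52358084, 0.23077876]), 'tool_rot': array([[-9.52397556e-01,  3.04858121e-01, -6.49204534e-04],
       [ 3.04858685e-01,  9.52396946e-01, -1.11322168e-03],
       [ 2.78925744e-04, -1.25814525e-03, -9.99999170e-01]]), 'ft_force': array([0.04970541, 0.22440325, 0.60529787]), 'wrist_torque': array([-0.00722129,  0.00478254, -0.02483445]), 'gripper_force': 0.0, 'grip_width': 0.08553847103368802} 0.0187
```

View pics/side0.png

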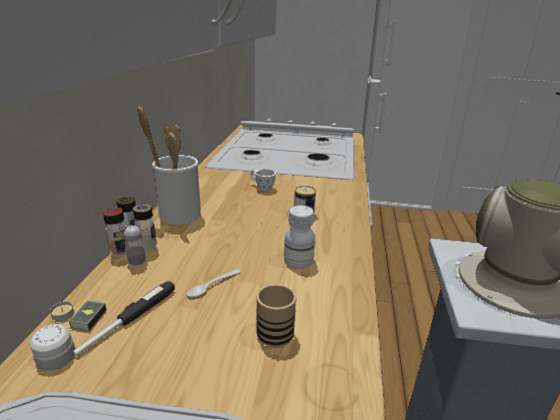

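View pics/top0.png

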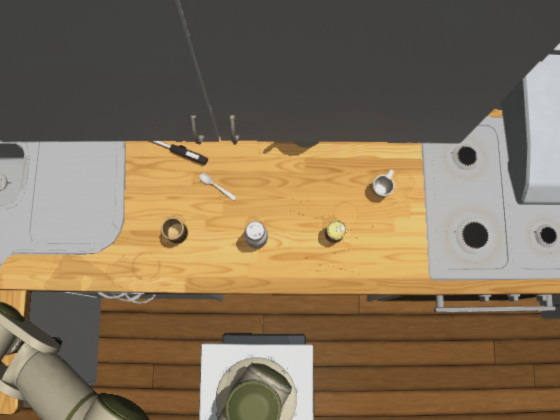

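The bottle is at about (300,240) in the side view with its cap at (300,217), and at about (256,232) in the top view. The beaker is on its left and the tin on its right. I'll enlarge both.

```bash
cat > h.py <<'E'
import numpy as np, cv2
from rig import optics
def K(c): 
    f=210/np.tan(np.radians(c['fov_y']/2)); return np.array([[f,0,c['cx']],[0,f,c['cy']],[0,0,1.]])
def ray(n,u,v):
    c=optics.calibration(n); p=cv2.undistortPoints(np.array([[[u,v]]],float),K(c),c['D'])[0,0]
    return c['T'][:3,3], c['T'][:3,:3]@np.array([p[0],p[1],1])
def atz(n,u,v,z):
    o,d=ray(n,u,v); return o+d*(z-o[2])/d[2]
def proj(n,P):
    c=optics.calibration(n); Ti=np.linalg.inv(c['T'])
    return cv2.projectPoints(np.atleast_2d(np.array(P,float)),cv2.Rodrigues(Ti[:3,:3])[0],Ti[:3,3],K(c),c['D'])[0][:,0]
E
python3 - <<'E'
import cv2,numpy as np
a=cv2.imread("pics/side0.png")[190:280,260:340]; b=cv2.imread("pics/top0.png")[205:265,226:286]
a=cv2.resize(a,None,fx=6,fy=6,interpolation=2)[:540]; b=cv2.resize(b,None,fx=5,fy=5,interpolation=2)
c=np.zeros((540,780,3),np.uint8); c[:,:480]=a; c[:300,480:]=b
cv2.imwrite("pics/crop.png",c)
E
```

```text
(no output)
```

View pics/crop.png

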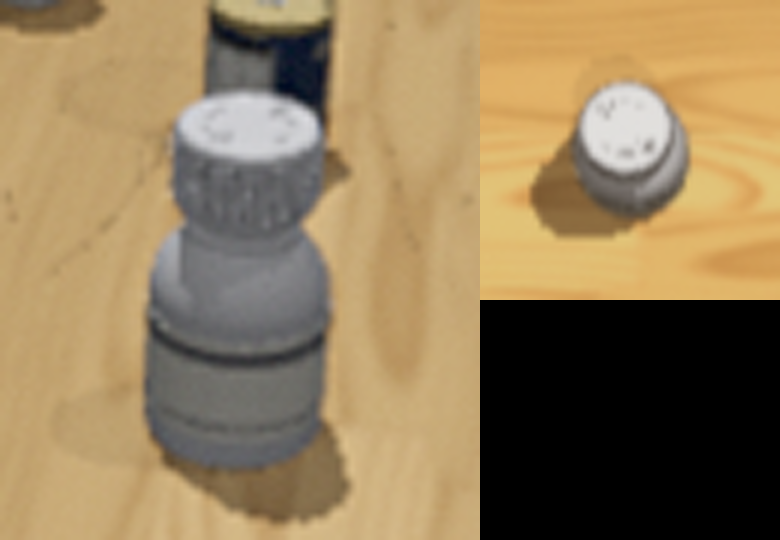

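The cap's top centre is at about (300.9,210.6) in the side view and (254.8,230.0) in the top view.

```bash
python3 - <<'E'
from h import *
from rig import env
A=[ray("side",300.9,210.6),ray("top",254.8,230.0)]
print("z=.123", atz("side",300.9,210.6,.123),atz("top",254.8,230.0,.123))
M=np.zeros((3,3));b=np.zeros(3)
for o,d in A:
    d=d/np.linalg.norm(d);P=np.eye(3)-np.outer(d,d);M+=P;b+=P@o
X=np.linalg.solve(M,b);print("tri",X)
for r in(0.026,): print([ (proj("side",[X+[r*np.cos(t),r*np.sin(t),0] for t in np.linspace(0,6.28,90)])).min(0),proj("side",[X+[r*np.cos(t),r*np.sin(t),0] for t in np.linspace(0,6.28,90)]).max(0)])
print("beaker",atz("top",174,230,.084),"tin",atz("top",336,231,.072),"cup",atz("top",383,186,.05),"spoon",atz("top",205,179,0),atz("top",234,198,0))
E
```

```text
z=.123 [0.45805293 0.01189491 0.123     ] [0.45699516 0.00571109 0.123     ]
tri [0.45807506 0.00584902 0.11989838]
[array([288.58637744, 205.19388806]), array([313.71649563, 216.44615805])]
beaker [0.46186147 0.23510989 0.084     ] tin [ 0.46505449 -0.22156426  0.072     ] cup [ 0.60369114 -0.36422455  0.05      ] spoon [0.63451554 0.16477987 0.        ] [0.57594061 0.07516464 0.        ]
```

The two views agree: the cap is at about (0.4575, 0.007), and the triangulated height of 0.120 fits 0.123. Next I move above it.

```bash
python3 -m jog '[{"linear":[-0.6,-0.56,0],"roll":0},{"linear":[-0.6,-0.56,0],"roll":0},{"linear":[-0.6,-0.56,0],"roll":0},{"linear":[-0.6,-0.56,0],"roll":0},{"linear":[-0.6,-0.56,0],"roll":0},{"linear":[-0.6,-0.56,0],"roll":0},{"linear":[-0.6,-0.56,0],"roll":0},{"linear":[-0.6,-0.56,0],"roll":0},{"linear":[-0.6,-0.56,0],"roll":0},{"linear":[-0.6,-0.56,0],"roll":0},{"linear":[-0.6,-0.56,0],"roll":0},{"linear":[-0.6,-0.56,0],"roll":0}]' 1 25
python3 -m jog '[{"linear":[-0.6,-0.56,0],"roll":0},{"linear":[-0.6,-0.56,0],"roll":0},{"linear":[-0.6,-0.56,0],"roll":0},{"linear":[-0.6,-0.56,0],"roll":0},{"linear":[-0.6,-0.56,0],"roll":0},{"linear":[-0.6,-0.56,0],"roll":0},{"linear":[0,0,0],"roll":1},{"linear":[0,0,0],"roll":1},{"linear":[0,0,0],"roll":1},{"linear":[0,0,0],"roll":1},{"linear":[0,0,0],"roll":1},{"linear":[0,0,0],"roll":1}]'
python3 -m jog '[{"linear":[0,0,0.2],"roll":1},{"linear":[0,0,0.2],"roll":1},{"linear":[0,0,0.2],"roll":1},{"linear":[0,0,0.2],"roll":1},{"linear":[0,0,0.2],"roll":1},{"linear":[0,0,0.2],"roll":1},{"linear":[0,0,0],"roll":0},{"linear":[0,0,0],"roll":0},{"linear":[0,0,0],"roll":0}]'
python3 -c "
from rig import env,optics
import cv2
for n in('side','top'): cv2.imwrite(f'pics/{n}1.png',optics.get_image(n)[:,:,::-1])
o=env.observe();print(o['position'],o['tool_rot'],o['q'],o['ft_force'])
a=cv2.imread('pics/side1.png')[110:280,220:380]
cv2.imwrite('pics/c1.png',cv2.resize(a,None,fx=3.5,fy=3.5,interpolation=2))"
```

```text
time_s: 1.1
position: [0.3603, 0.1785, 0.2312]
tool_rot: [[-0.952, 0.305, -0.0], [0.305, 0.952, -0.0], [0.0, -0.0, -1.0]]
ft_force: [0.8, 1.3, 0.5]
grip_width: 0.0856
gripper_force: 0.0
time_s: 2.1
position: [0.456, 0.0081, 0.231]
tool_rot: [[-0.669, 0.743, -0.001], [0.743, 0.669, 0.0], [0.001, -0.0, -1.0]]
ft_force: [0.1, -0.3, -0.1]
grip_width: 0.0852
gripper_force: 0.0
time_s: 2.85
position: [0.4563, 0.008, 0.1837]
tool_rot: [[-0.215, 0.977, 0.0], [0.977, 0.215, -0.0], [-0.0, 0.0, -1.0]]
ft_force: [-0.4, 0.4, 0.5]
grip_width: 0.0854
gripper_force: 0.0
[0.4563831  0.00802606 0.18376125] [[-2.13683978e-01  9.76902522e-01  7.87928952e-04]
 [ 9.76902768e-01  2.13684202e-01 -2.10641529e-04]
 [-3.74144210e-04  7.24719254e-04 -9.99999667e-01]] [-1.39089719e+01  1.50861795e+01  9.31164293e+01 -9.08747060e-04
  7.17506688e+01 -2.62470269e+01] [-0.64382846  1.10312288 -0.09390268]
```

View pics/c1.png

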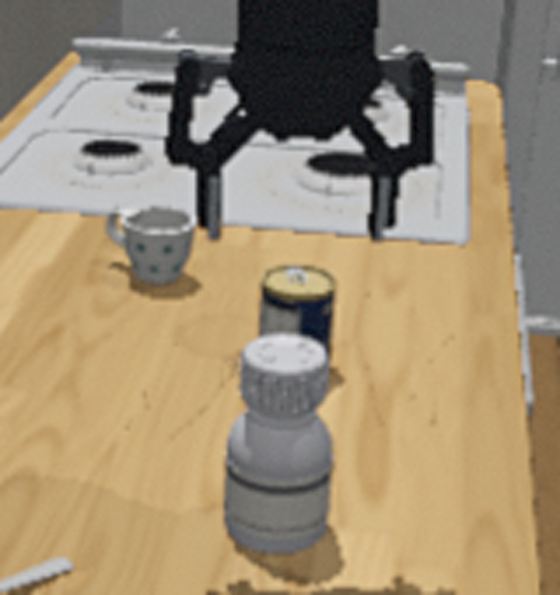

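The fingers straddle the cap. Their tips are at about (280.9,177.7) and (327.7,178) in the side view. I'll check these against the projected TCP to remove calibration bias.

```bash
python3 - <<'E'
from h import *
for z in(.184,.190,.197):
    print(z,proj("side",[[0.4564,0.008,z],[0.4564+.0415,0.008+.009,z],[.4564-.0415,-.001,z]]))
print(proj("side",[[0.4575,.007,.123],[0.4575,.012,.123]]),proj("top",[[0.4575,.007,.123]]))
E
```

```text
0.184 [[303.54861907 182.46480974]
 [282.29558827 182.32314015]
 [324.65625035 182.61430642]]
0.19 [[303.71484951 179.67167581]
 [282.39200311 179.52083267]
 [324.89118822 179.83122914]]
0.197 [[303.90998794 176.38987299]
 [282.50525951 176.2281671 ]
 [325.16690254 176.56134114]]
[[301.43561632 209.59010568]
 [301.16182709 210.64858218]] [[254.33102827 229.81384899]]
```

View pics/top1.png

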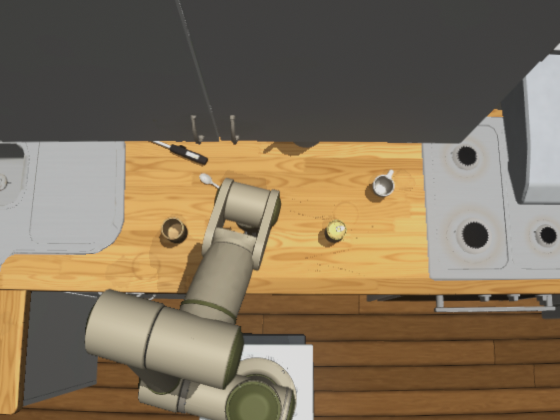

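Prediction and picture agree to about 1 mm in x. Descending and pre-closing.

```bash
python3 -m jog '[{"linear":[0,0.03,0.3],"roll":0},{"linear":[0,0,0.3],"roll":0},{"linear":[0,0,0.3],"roll":0},{"linear":[0,0,0.3],"roll":0},{"linear":[0,0,0.3],"roll":0},{"linear":[0,0,0.3],"roll":0},{"linear":[0,0,0.2],"roll":0},{"linear":[0,0,0.2],"roll":0},{"linear":[0,0,0],"roll":0},{"linear":[0,0,0],"roll":0}]' 1 25
python3 -m jog '[{"linear":[0,0,0],"roll":0},{"linear":[0,0,0],"roll":0},{"linear":[0,0,0],"roll":0},{"linear":[0,0,0],"roll":0},{"linear":[0,0,0],"roll":0}]' 0.42 25
python3 -m jog '[{"linear":[0,0,0],"roll":0},{"linear":[0,0,0],"roll":0},{"linear":[0,0,0],"roll":0},{"linear":[0,0,0],"roll":0},{"linear":[0,0,0],"roll":0},{"linear":[0,0,0],"roll":0}]' -1 25
```

```text
time_s: 3.78
position: [0.4574, 0.0083, 0.0954]
tool_rot: [[-0.212, 0.977, -0.0], [0.977, 0.212, 0.0], [0.0, -0.0, -1.0]]
ft_force: [-0.5, -0.0, -0.1]
grip_width: 0.0857
gripper_force: 0.0
time_s: 4.2
position: [0.4574, 0.0083, 0.0955]
tool_rot: [[-0.212, 0.977, 0.0], [0.977, 0.212, -0.0], [-0.0, 0.0, -1.0]]
ft_force: [0.1, 0.1, 0.1]
grip_width: 0.0606
gripper_force: 0.0
time_s: 4.7
position: [0.4574, 0.0083, 0.0954]
tool_rot: [[-0.212, 0.977, 0.0], [0.977, 0.212, -0.0], [-0.0, 0.0, -1.0]]
ft_force: [-1.4, -0.1, 3.7]
grip_width: 0.0516
gripper_force: 27.3
```

The gripper holds the cap at 51.6 mm width. Pushing down 5 mm.

```bash
python3 -m jog '[{"linear":[0,0,0.03],"roll":0},{"linear":[0,0,0.03],"roll":0},{"linear":[0,0,0.03],"roll":0},{"linear":[0,0,0.03],"roll":0},{"linear":[0,0,0],"roll":0},{"linear":[0,0,0],"roll":0},{"linear":[0,0,0],"roll":0}]' -1 27
```

```text
time_s: 5.28
position: [0.4575, 0.0083, 0.091]
tool_rot: [[-0.212, 0.977, 0.001], [0.977, 0.212, -0.0], [-0.0, 0.001, -1.0]]
ft_force: [-2.2, 0.2, 11.5]
grip_width: 0.0511
gripper_force: 27.9
```

11.5 N corresponds to about 4.7 mm down. Turning anticlockwise now, which is negative roll.

```bash
python3 -m jog '[{"linear":[0,0,0.01],"roll":-0.5},{"linear":[0,0,0],"roll":-0.5},{"linear":[0,0,0],"roll":-0.5},{"linear":[0,0,0],"roll":-0.5},{"linear":[0,0,0],"roll":-0.5},{"linear":[0,0,0],"roll":-0.5},{"linear":[0,0,0],"roll":-0.5},{"linear":[0,0,0],"roll":-0.5},{"linear":[0,0,0],"roll":0},{"linear":[0,0,0],"roll":0}]'
python3 -c "
from rig import env
o=env.observe();print(o['wrist_torque'],o['q'][5])"
```

```text
time_s: 6.12
position: [0.4579, 0.0082, 0.0908]
tool_rot: [[-0.534, 0.846, 0.002], [0.846, 0.534, -0.001], [-0.001, 0.001, -1.0]]
ft_force: [-2.6, -0.0, 11.4]
grip_width: 0.0513
gripper_force: 27.9
[-0.10213316  0.31243552  0.08356568] -46.10730734460702
```

```bash
python3 -m jog '[{"linear":[0,0,0],"roll":-0.7},{"linear":[0,0,0],"roll":-0.7},{"linear":[0,0,0],"roll":-0.7},{"linear":[0,0,0],"roll":-0.7},{"linear":[0,0,0],"roll":-0.7},{"linear":[0,0,0],"roll":-0.7},{"linear":[0,0,0],"roll":-0.7},{"linear":[0,0,0],"roll":-0.7},{"linear":[0,0,0],"roll":-0.7},{"linear":[0,0,0],"roll":-0.7},{"linear":[0,0,0],"roll":-0.7},{"linear":[0,0,0],"roll":-0.7}]'
python3 -m jog '[{"linear":[0,0,0],"roll":0},{"linear":[0,0,0],"roll":0},{"linear":[0,0,0],"roll":0}]'
python3 -c "
from rig import env,optics
import cv2
o=env.observe();print(o['wrist_torque'],o['q'][5])
a=optics.get_image('side')[:,:,::-1][170:290,240:360]
cv2.imwrite('pics/c2.png',cv2.resize(a,None,fx=5,fy=5,interpolation=2))"
```

```text
time_s: 7.12
position: [0.4582, 0.0078, 0.0909]
tool_rot: [[-0.963, 0.269, 0.003], [0.269, 0.963, -0.001], [-0.003, -0.001, -1.0]]
ft_force: [-1.6, -2.7, 11.4]
grip_width: 0.0515
gripper_force: 28.0
time_s: 7.37
position: [0.4583, 0.0078, 0.0909]
tool_rot: [[-0.963, 0.271, 0.003], [0.271, 0.963, -0.001], [-0.003, -0.001, -1.0]]
ft_force: [-2.5, -2.6, 10.7]
grip_width: 0.0514
gripper_force: 27.8
[-0.38049719  0.17130057  0.14715076] -88.10103442159186
```

View pics/c2.png

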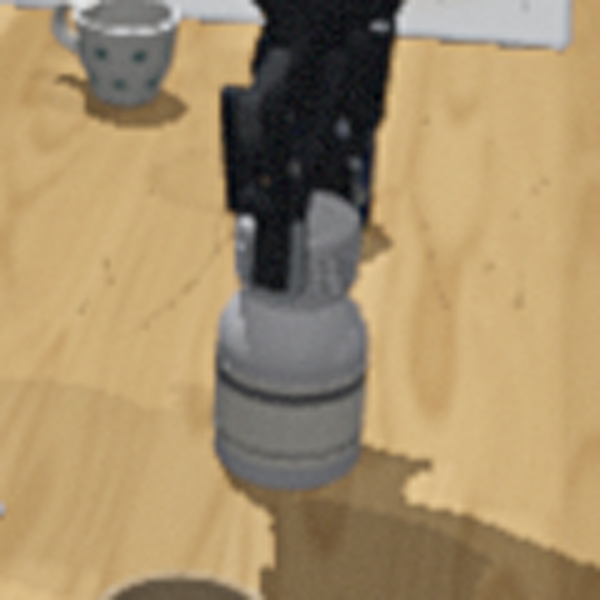

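The bottle is upright, at about (298,246), and the fingers hold the cap. I'll test-lift by 8 mm slowly: only the cap's weight should show if it is free, while the bottle's weight (over 2 N) would mean it is locked.

```bash
python3 -m jog '[{"linear":[0,0,-0.03],"roll":0},{"linear":[0,0,-0.03],"roll":0},{"linear":[0,0,-0.03],"roll":0},{"linear":[0,0,-0.03],"roll":0},{"linear":[0,0,-0.03],"roll":0},{"linear":[0,0,-0.03],"roll":0},{"linear":[0,0,-0.03],"roll":0},{"linear":[0,0,0],"roll":0},{"linear":[0,0,0],"roll":0},{"linear":[0,0,0],"roll":0}]'
python3 -c "
from rig import env
for i in range(3):
  o=env.observe();print(o['ft_force'],o['wrist_torque'],o['grip_width'])"
```

```text
time_s: 8.25
position: [0.4573, 0.0084, 0.0984]
tool_rot: [[-0.962, 0.272, -0.0], [0.272, 0.962, 0.0], [0.0, -0.0, -1.0]]
ft_force: [0.9, -0.5, 0.8]
grip_width: 0.0516
gripper_force: 28.2
[ 0.85729972 -0.52943583  0.77274974] [-0.16666088 -0.20853506 -0.00968287] 0.05159791853635441
[ 0.85729972 -0.52943583  0.77274974] [-0.16666088 -0.20853506 -0.00968287] 0.05159791853635441
[ 0.85729972 -0.52943583  0.77274974] [-0.16666088 -0.20853506 -0.00968287] 0.05159791853635441
```

The cap seems free (no pull). I'll raise it another 12 mm and check the force and a picture.

```bash
python3 -m jog '[{"linear":[0,0,-0.05],"roll":0},{"linear":[0,0,-0.05],"roll":0},{"linear":[0,0,-0.05],"roll":0},{"linear":[0,0,-0.05],"roll":0},{"linear":[0,0,-0.05],"roll":0},{"linear":[0,0,-0.05],"roll":0},{"linear":[0,0,0],"roll":0},{"linear":[0,0,0],"roll":0},{"linear":[0,0,0],"roll":0}]'
python3 -c "
from rig import env,optics
import cv2
o=env.observe();print(o['ft_force'],o['wrist_torque'],o['grip_width'])
a=optics.get_image('side')[:,:,::-1][170:290,240:360]
cv2.imwrite('pics/c3.png',cv2.resize(a,None,fx=5,fy=5,interpolation=2))"
```

```text
time_s: 9.0
position: [0.4573, 0.0084, 0.1105]
tool_rot: [[-0.962, 0.271, -0.0], [0.271, 0.962, 0.0], [0.0, 0.0, -1.0]]
ft_force: [1.1, -0.0, -0.6]
grip_width: 0.0511
gripper_force: 28.3
[ 1.05932628 -0.03435223 -0.64936859] [ 0.00190185 -0.02036563 -0.03009461] 0.05113336043586251
```

View pics/c3.png

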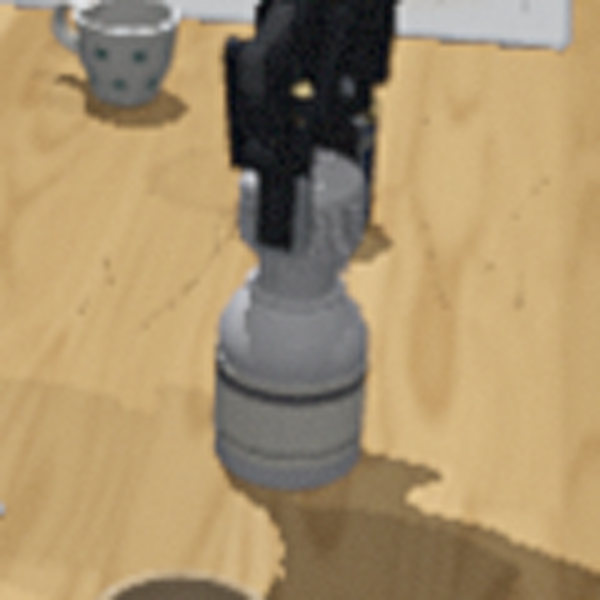

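The neck shows below the cap and the bottle has stayed put. Lifting 104 mm more.

```bash
python3 -m jog '[{"linear":[0,0,-0.15],"roll":0},{"linear":[0,0,-0.25],"roll":0},{"linear":[0,0,-0.25],"roll":0},{"linear":[0,0,-0.25],"roll":0},{"linear":[0,0,-0.25],"roll":0},{"linear":[0,0,-0.25],"roll":0},{"linear":[0,0,-0.25],"roll":0},{"linear":[0,0,-0.25],"roll":0},{"linear":[0,0,-0.25],"roll":0},{"linear":[0,0,-0.25],"roll":0},{"linear":[0,0,-0.15],"roll":0},{"linear":[0,0,-0.05],"roll":0}]'
python3 -m jog '[{"linear":[0,0,0],"roll":0},{"linear":[0,0,0],"roll":0},{"linear":[0,0,0],"roll":0},{"linear":[0,0,0],"roll":0},{"linear":[0,0,0],"roll":0},{"linear":[0,0,0],"roll":0}]'
python3 -c "
from rig import env,optics
import cv2
a=optics.get_image('side')[:,:,::-1][130:290,230:370]
cv2.imwrite('pics/c4.png',cv2.resize(a,None,fx=3.7,fy=3.7,interpolation=2))"
```

```text
time_s: 10.05
position: [0.4576, 0.0083, 0.2156]
tool_rot: [[-0.962, 0.271, 0.002], [0.271, 0.962, -0.0], [-0.002, 0.0, -1.0]]
ft_force: [-0.1, 0.5, -1.4]
grip_width: 0.0512
gripper_force: 28.3
time_s: 10.55
position: [0.4573, 0.0084, 0.2143]
tool_rot: [[-0.962, 0.271, -0.001], [0.271, 0.962, 0.0], [0.001, 0.0, -1.0]]
ft_force: [1.1, 0.0, -1.3]
grip_width: 0.0513
gripper_force: 28.3
```

View pics/c4.png

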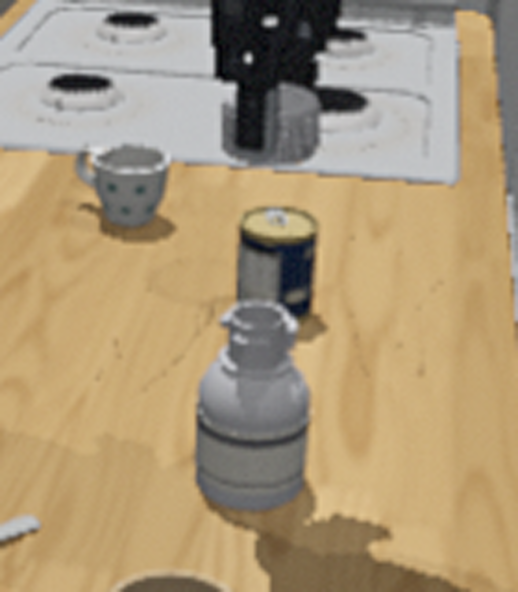

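The bottle stands open, with its mouth at about (300,217) in the side view. The cap is held level above it at about (303,163), and the tin and cup in view are undisturbed.

```bash
python3 -c "
from rig import env
print(env.close_job())"
```

```text
the job is handed in; nothing more can be done
None
```

I opened the bottle and handed in the job, with the cap held level about 10 cm above the open mouth and the bottle standing where it was; no verdict came back.

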